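# Stow the microscope camera and latch its case

## Robot

A 6-joint arm with a two-finger parallel gripper is mounted at the origin on the work surface. World frame = base frame: x ahead of the robot, y to its left, z up, the work surface at z = 0. Lengths are in mm, angles in rad, forces in N, time in s.
With the tool pointing down it reaches from about 275 to 750 mm from the base axis. Payload 10.2 kg.
Tool frame: the origin (TCP) lies midway between the tips of the shut fingers; the grasp point (between the pads) lies grasp_offset behind it (grasp_offset is the distance from the TCP to the grasp point, in mm); x points along the fingers, z is the direction in which the jaws open and shut, and the axes are right-handed (so a half turn about x gives the same grasp; the last joint's range is limited). The gripper opens to 85 mm and grips with 20 to 120 N. Pads are 22 mm wide; open, the fingers measure 114 mm over their backs; the gripper's body (76 mm by 85 mm) begins 54 mm behind the grasp point. The pads swing forward as they close: fully open they stand 13 mm farther back than shut.
Start: joints at [-1.406, 0.313, 1.498, -0, 1.331, -0.223], TCP at [198.518, -486.026, 231.294] pointing down, gripper open.
Joint ranges: [-2.94, 2.94], [-0.97, 2.17], [0.19, 2.56], [-1.23, 4.37], [0.02, 3.11], [-2.88, 2.88]. Speed limits (rad/s): [2.39, 2.39, 3.01, 3.14, 3.14, 3.14].

## Interface

Orientations are given as a unit quaternion [w, x, y, z].
In Python, from rig import sense, capture, calibration, finish_job, grasp_offset gives the robot as it stands.
- The arm moves only by the shell command python3 -m jog 'ROWS' [FORCE]. ROWS is JSON, a list of rows, each an object with "linear": the shift along the tool's x, y, z scaled (see below), a list of three; "rotation": the turn, a rotation vector about the tool's x, y, z scaled (see below), a list of three; "grip": the finger opening in mm, from 0 to 85.4. A call has 1 to 20 rows; each row is the pose to reach, as a shift and turn from the pose measured when the call began, along the tool's axes at that moment; what a row does not reach only later rows make up. The controller multiplies each number of a shift by 0.3 m and each number of a turn by 0.5 rad. A row lasts 1/12 s, in which the tool goes at most 41.7 mm and 7.16 degrees, less where a joint would pass 70% of its speed; a pose out of reach is approached as far as the arm can. A call with a number of a shift or a turn outside -1 to 1 is refused whole. A call with a gripper value outside its range is refused whole. The fingers move at their own pace and stop on an object; FORCE is the grip in N (left out, the last holds). Time passes only in rows, so rows that repeat a pose let the fingers close. It gives the time, the measured TCP pose, the force and the opening at its end, in the units of the state.
- sense(): the state, without advancing time (a new reading comes with each control period).
- capture(name): name is "scene" or "top" or "wrist"; returns (picture, depth): 400x640x3 uint8, red, green, blue; 400x640 float32, mm along the optical axis (not along the pixel's ray), 0 where there is no reading.
- calibration(name): a dict with "intrinsics" (3x3 intrinsics, pixels), "dist" ([k1, k2, p1, p2, k3] as OpenCV has them; the pictures are not rectified), "world_from_camera" (4x4, takes a point from camera to world coordinates). Camera axes: x right, y up, looking along -z (the intrinsics and any distortion apply to the point x, -y, -z); pixel columns grow to the right and rows downward; lengths in mm; the calibration is good to about 2 mm. A picture is of the moment at which its call begins: read the wrist's pose just before it. calibration takes no time and is no camera call; for the wrist camera it gives the pose at the moment of the call.
- finish_job(): hands the job in, once; it reports no verdict.
The state is a dict: "time_s": time; "joints": joint angles; "dq": joint speeds; "tau": joint torques, N m; "eef_pos": TCP position; "ee_rot": TCP orientation; "force": force on the tool from outside, world axes, zero at the start; "wrist_torque": the same for the moment, N m; "grip_width": opening from 0.0 (shut) to 1.0 (fully open).
Only numpy, scipy, OpenCV 4.12 (cv2) and the standard library are available. Lean on these libraries where they do the work, as an engineer would, in place of code of your own. Each camera call takes 0.05 s, during which the arm holds its last target.

## Task

Put the microscope camera away: lay it flat on the sloping cradle inside the open case, between the guides and with its lens nose pointing up the slope to the hinge, without dropping it. Then swing the lid shut until its tab has caught behind the case's front rim, so that the lid stays fully closed by itself. Leave the other things on the bench where they stand.

Things in the scene. Friction and masses are not known exactly. Their poses are not given: they have to be found in the camera images.
- camera: The microscope camera, loose, 0.17 to 0.35 kg: a black block 90 mm long (x), 40 wide (y), 34 high (z) with an aluminium lens nose (cylinder 26 mm across, 24 long, axis 17 mm above the underside) on its +x end and shallow ribs on top near the other end. Starts lying on its underside on the bench. Origin: centre of the block's underside; z up.
- nose (a point): Centre of the front face of the camera's lens nose, at (69, 0, 17) mm in the camera's frame.
- case: Grey plastic storage case, fixed, 190 mm deep (x), 150 wide (y), walls 4, floor 6 mm. Its top slopes at 0.30 rad: front wall (-x side, toward the robot's right) 48 mm high, with a rolled rim 8 mm thick inside its top edge (rim centre at (-91, 0, 46) mm), back wall 106 mm; side walls rise just below the shut lid. Origin: centre of its underside; x points to the hinge side, z up.
- cradle: Aluminium cradle fixed in the case: a bed 96 mm long, 26 wide, sloping up to the hinge at 0.30 rad. Origin: middle of its top face, at (-8, 0, 40) mm in the case frame; x up the slope, z square to the bed. End stop 10 mm high at x = -47 mm; side guides 12 mm long, 8 high at x = -34 and +34, 48 mm apart. With the camera seated (stop 2 mm behind its block) the two frames about coincide.
- lid (a joint): Lid angle, rad: 0 shut (sloping 0.30 down to the front), growing as it opens, stop at 1.25. It starts at 1.0 to 1.2, stays there by friction and leans over the cradle: reach in under it from the front, tool leaning 25 to 40 deg. About 1 N at the free edge swings it; the last 15 mm take 4 to 8 N as the tab snaps past the rim. If not caught it springs up to about 0.3.
- lid_hinge (a point): Middle of the lid's hinge line, at (93, 0, 113) mm in the case's frame; the line runs along the case's y, at the lid's underside. The shut lid's underside is about 44 mm above the cradle's bed, square to it: 10 mm over the seated camera.
- lid_edge (a point): Middle of the lid's free edge, at half its thickness. The lid is a flat grey panel, 205 mm from hinge line to free edge, 150 wide, 6 thick, with two look-only ribs 2 mm high lengthwise on its outside, 50 mm left and right of its middle; shut, it overhangs the front wall by about 8 mm.
- tab_end (a point): Lower end of the sprung tab (60 mm wide, hanging 28 mm below the lid's underside, about 10 mm in from the free edge); a slanted ridge on its front face slides past and snaps under the rim when the lid is pressed shut.
- bottle: Bystander: closed amber bottle 48 mm across, 120 mm high, loose, upright. Origin: centre of its underside.
- eyepiece: Bystander: black eyepiece, 48 mm across, 80 mm high, loose, standing on its narrow end. Origin: centre of its underside.
- dish: Bystander: shallow glass dish 84 mm across, 16 mm high, loose, behind the case. Origin: centre of its underside.
- post: Bystander: fixed steel post 182 mm high beside the case on its far (-y) side, foot 48 mm across, with a black clamp block 40 x 30 x 30 mm centred 155 mm up. Origin: centre of its underside.
Things that resemble listed ones, but are neither listed nor needed, are in the scene too. What is shaped like the camera but purple is not meant.

How it is judged (in metres and radians):
On the way:
1. the camera lies released on the cradle, nose to the hinge, the lid still open (x of camera in the frame of cradle between -0.008 and 0.015 m and y of camera in the frame of cradle between -0.007 and 0.007 m and z of camera in the frame of cradle between -0.004 and 0.005 m and x of nose in the frame of cradle above 0.05 m and angle between the x axis of camera and the x axis of cradle, either way round below 0.12 rad and contact force between the fingers and camera below 0.2 N and value of joint lid above 0.4 rad and linear speed of camera below 0.03 m/s), for 0.2 s.
At the end, for the whole second after the job is handed in: The camera rests on the cradle: its origin within -8 to +15 mm along, 7 mm across and 5 mm above the cradle's origin, turned less than 0.12 rad from it, nose toward the hinge; the lid is shut (below 0.03 rad) and stays so by itself, the tab's end behind and below the front rim (x of camera in the frame of cradle between -0.008 and 0.015 m and y of camera in the frame of cradle between -0.007 and 0.007 m and z of camera in the frame of cradle between -0.004 and 0.005 m and x of nose in the frame of cradle above 0.05 m and angle between the x axis of camera and the x axis of cradle, either way round below 0.12 rad and value of joint lid below 0.03 rad and z of tab_end in the frame of case below 0.038 m and x of tab_end in the frame of case above -0.091 m and linear speed of camera below 0.03 m/s); the robot touches nothing.
It fails at once if the bottle is shoved (over 30 mm) or knocked over (distance of bottle from where it was at the start of the episode above 0.03 m or angle between bottle's own z axis and vertical above 0.4 rad).
It fails at once if the eyepiece is shoved (over 30 mm) or knocked over (distance of eyepiece from where it was at the start of the episode above 0.03 m or angle between eyepiece's own z axis and vertical above 0.4 rad).
It fails at once if the dish is shoved (over 30 mm) or knocked over (distance of dish from where it was at the start of the episode above 0.03 m or angle between dish's own z axis and vertical above 0.4 rad).
It fails at once if the camera is dropped (falls free at over 0.7 m/s) (linear speed of camera above 0.7 m/s and contact force between the fingers and camera below 0.1 N).
It also fails if it takes over 61 s, if anything falls off the work surface, if the arm or the gripper's body presses on something with over 40 N, if the wrist force passes 120 N, or if a joint passes its speed limit or range.

## Working session

There is one attempt and no reset: what is moved stays moved. The work goes in short steps, Python scripts to look and compute and a shell command to move; the robot and the scene stay as the last step left them, time stands still between calls to the robot, and variables do not carry over. Pictures are saved under pics/ and viewed, and the job is handed in when it is done.

```bash
ls; mkdir -p pics; python3 - <<'E'
from rig import *
import cv2,numpy as np
print(sense()); print(grasp_offset)
for n in("scene","top","wrist"):
    c=calibration(n); print(n,c)
    p,d=capture(n); cv2.imwrite(f"pics/{n}0.png",p[:,:,::-1]); np.save(f"pics/{n}0d.npy",d); np.save(f"pics/{n}0p.npy",p)
E
```

```text
pics
{'time_s': 0.0, 'joints': array([-1.40641006e+00,  3.13421879e-01,  1.49847142e+00,  3.31398256e-05,
        1.33102275e+00, -2.23352037e-01]), 'dq': array([-0.00060015, -0.00047463,  0.00175345,  0.001253  ,  0.00050542,
        0.00148198]), 'tau': array([-3.16981270e-03, -4.12279165e+01, -2.59741509e+01, -3.15103680e-04,
        4.26031314e-03, -9.51452591e-06]), 'eef_pos': array([ 198.4739435 , -485.74152063,  230.73655241]), 'ee_rot': array([ 0.58664722,  0.39465508,  0.58727256, -0.39395855]), 'force': array([0.40746725, 0.22862699, 0.69450967]), 'wrist_torque': array([0.03148563, 0.03632974, 0.01080457]), 'grip_width': 0.997316097270978}
18.700000000000003
scene {'intrinsics': array([[426.57616314,   0.        , 323.15582646],
       [  0.        , 426.57616314, 205.142297  ],
       [  0.        ,   0.        ,   1.        ]]), 'dist': array([0.02925904, 0.        , 0.        , 0.        , 0.        ]), 'world_from_camera': array([[-7.19674599e-01, -4.53095470e-01,  5.26092165e-01,
         1.13326429e+03],
       [ 6.94237402e-01, -4.58526480e-01,  5.54786352e-01,
     
[... 727 characters left out ...]
[ 0.00000000e+00,  0.00000000e+00,  0.00000000e+00,
         1.00000000e+00]])}
wrist {'intrinsics': array([[353.09738156,   0.        , 318.26808958],
       [  0.        , 353.09738156, 200.88410689],
       [  0.        ,   0.        ,   1.        ]]), 'dist': array([-0.00940514,  0.        ,  0.        ,  0.        ,  0.        ]), 'world_from_camera': array([[ 3.78437138e-01,  8.88337229e-01,  2.60081335e-01,
         2.65223465e+02],
       [-9.25625965e-01,  3.63610106e-01,  1.04901210e-01,
        -4.58253897e+02],
       [-1.38055152e-03, -2.80436551e-01,  9.59871572e-01,
         3.74387015e+02],
       [ 0.00000000e+00,  0.00000000e+00,  0.00000000e+00,
         1.00000000e+00]])}
```

View pics/scene0.png

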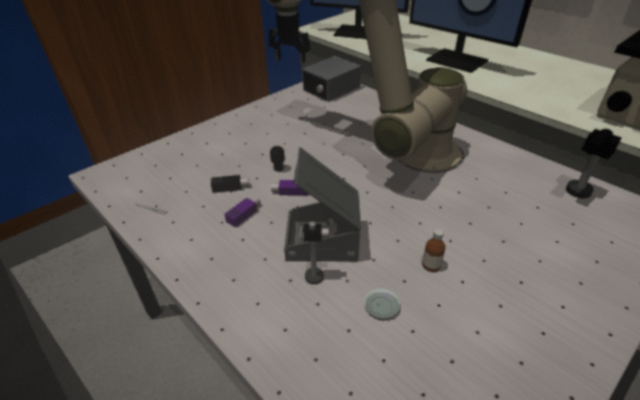

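View pics/top0.png

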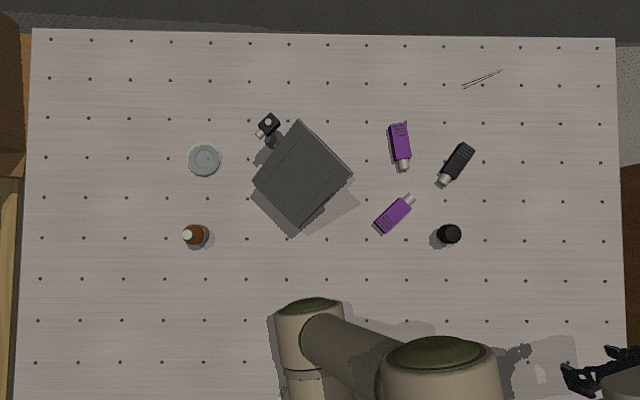

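View pics/wrist0.png

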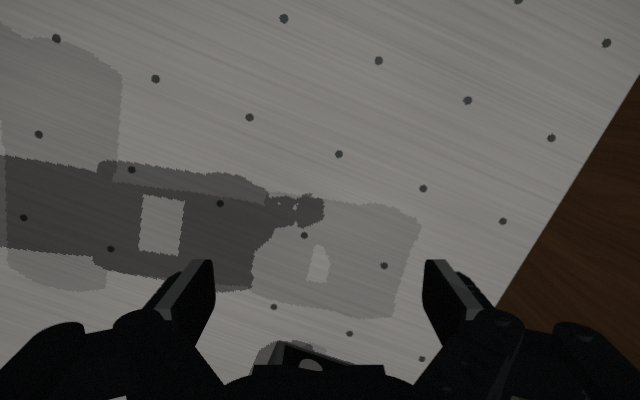

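```bash
cat > h.py <<'E'
import cv2,numpy as np
from rig import *
def rays(c,uv):
    uv=np.asarray(uv,float).reshape(-1,1,2)
    n=cv2.undistortPoints(uv,c["intrinsics"],c["dist"]).reshape(-1,2)
    return np.c_[n[:,0],-n[:,1],-np.ones(len(n))]
def dep(c,uv,d):
    r=rays(c,uv); T=c["world_from_camera"]
    return (r*np.asarray(d).reshape(-1,1))@T[:3,:3].T+T[:3,3]
def plane(c,uv,z):
    r=rays(c,uv); T=c["world_from_camera"]; w=r@T[:3,:3].T
    return T[:3,3]+w*((z-T[2,3])/w[:,2])[:,None]
def cloud(c,d):
    v,u=np.mgrid[:400,:640]; P=dep(c,np.c_[u.ravel(),v.ravel()],d.ravel()).reshape(400,640,3); P[d==0]=np.nan; return P
def proj(c,X):
    T=np.linalg.inv(c["world_from_camera"]); p=np.atleast_2d(X)@T[:3,:3].T+T[:3,3]
    p=p*[1,-1,-1]; return cv2.projectPoints(p.reshape(-1,1,3),np.zeros(3),np.zeros(3),c["intrinsics"],c["dist"])[0].reshape(-1,2)
E
python3 - <<'E'
from h import *
a=np.load("pics/top0p.npy")[:,:,::-1]; b=np.load("pics/scene0p.npy")[:,:,::-1]
x=cv2.resize(a[100:260,230:490],None,fx=3,fy=3,interpolation=cv2.INTER_CUBIC)
y=cv2.resize(b[130:300,200:400],None,fx=3.5,fy=3.5,interpolation=cv2.INTER_CUBIC)
cv2.imwrite("pics/c1.png",cv2.convertScaleAbs(x,alpha=1.6)); cv2.imwrite("pics/c2.png",cv2.convertScaleAbs(y,alpha=2))
d=np.load("pics/top0d.npy");c=calibration("top");P=cloud(c,d)
for uv in [(300,180),(457,160),(449,234),(350,300),(203,160),(195,234),(268,122),(400,145),(394,214),(300,50)]:
    print(uv,P[uv[1],uv[0]].round(1), d[uv[1],uv[0]])
E
```

```text
(300, 180) [545.9  65.2 187.5] 903.32025
(457, 160) [ 617.7 -319.8   34.4] 1069.316
(449, 234) [ 435.2 -282.6   79.3] 1011.8264
(350, 300) [269.2 -59.4  -3.1] 1078.2468
(203, 160) [616.1 311.3   4.7] 1084.8734
(195, 234) [431.4 304.3  92.6] 985.20184
(268, 122) [669.8 134.2 180.5] 916.9353
(400, 145) [ 653.7 -178.8   34.3] 1068.7134
(394, 214) [ 483.  -163.3   33.3] 1058.1506
(300, 50) [905.3  70.8  -1.4] 1115.1605
```

View pics/c1.png

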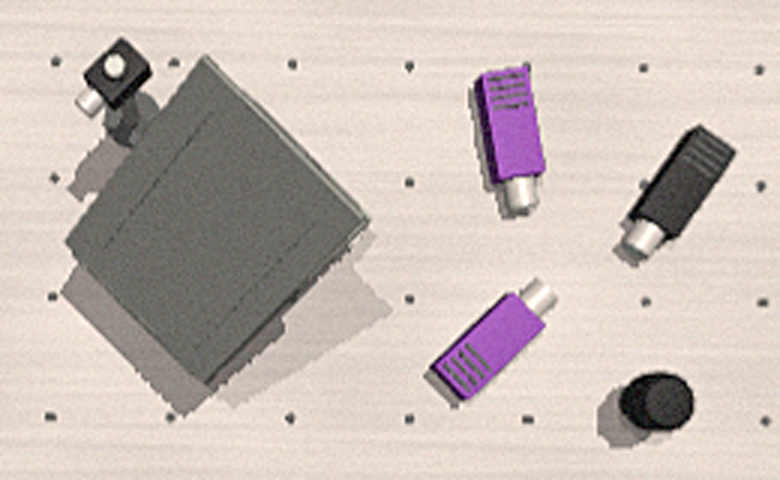

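View pics/c2.png

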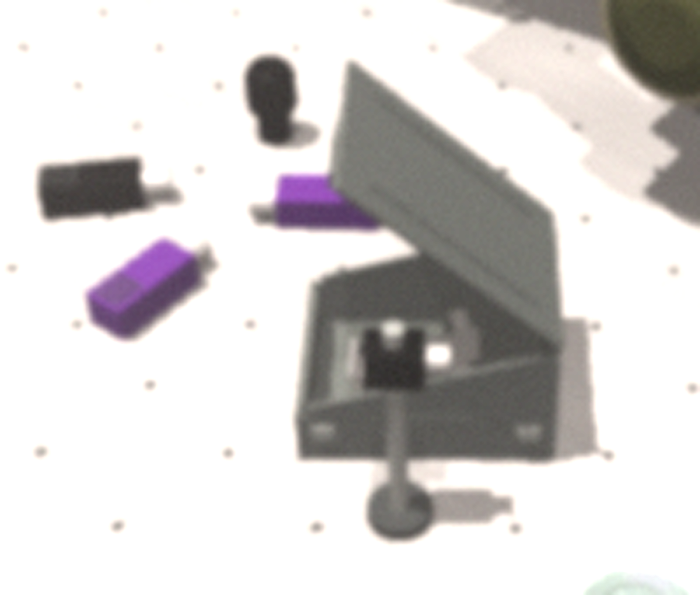

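```bash
python3 - <<'E'
from h import *
a=np.load("pics/top0p.npy"); d=np.load("pics/top0d.npy");c=calibration("top");P=cloud(c,d)
v,u=np.mgrid[:400,:640]
# camera block top
m=(P[...,2]>27)&(P[...,2]<42)&(u>425)&(u<485)&(v>130)&(v<200)&(a.max(2)<90)
uv=np.c_[u[m],v[m]]; W=plane(c,uv,34.)[:,:2].astype(np.float32)
r=cv2.minAreaRect(W); print("block",m.sum(),r,cv2.boxPoints(r).round(1).tolist(),np.nanmedian(P[m][:,2]))
# all (block+nose)
m2=(P[...,2]>12)&(u>425)&(u<485)&(v>130)&(v<200)
print("nose px", P[m2&(a.min(2)>110)].mean(0), (m2&(a.min(2)>110)).sum())
n=P[m2&(a.min(2)>110)].mean(0)[:2]; print("axis",n-W.mean(0), np.arctan2(*(n-W.mean(0))[::-1]))
# lid
m=(P[...,2]>80)&(u>245)&(u<360)&(v>115)&(v<240)&(abs(a.max(2).astype(int)-a.min(2))<40)
m&=~((u<285)&(v<150))
Q=P[m]; k=np.ones(len(Q),bool)
for i in range(8):
    ctr=Q[k].mean(0); n=np.linalg.svd(Q[k]-ctr,full_matrices=False)[2][2]; n*=np.sign(n[2]); e=(Q-ctr)@n; k=abs(e)<2.5
print("lid",len(Q),k.sum(),ctr,n, e[k].std(), "tilt",np.arccos(n[2]))
y=np.cross([0,0,1],n); y/=np.linalg.norm(y); x=np.cross(n,y)  # 
L=np.c_[(Q-ctr)[k]@x,(Q-ctr)[k]@y].astype(np.float32)
r=cv2.minAreaRect(L);print(r); B=cv2.boxPoints(r); print((ctr+B[:,:1]*x+B[:,1:]*y).round(1))
print("horiz normal az",np.arctan2(n[1],n[0]))
for name,b in [("bottle",(170,210,215,250)),("eyep",(430,470,220,250)),("dish",(180,225,140,180)),("post",(255,285,110,145))]:
    s=(u>b[0])&(u<b[1])&(v>b[2])&(v<b[3])&(P[...,2]>(8 if name!="dish" else 3)); print(name,P[s].mean(0).round(),P[s].min(0).round(),P[s].max(0).round())
s=sense(); from scipy.spatial.transform import Rotation as R
Rt=R.from_quat(s["ee_rot"][[1,2,3,0]]).as_matrix(); print(Rt.round(3)); w=calibration("wrist")["world_from_camera"]; print("cam in tool",(Rt.T@(w[:3,3]-s["eef_pos"])).round(1),(Rt.T@w[:3,:3]).round(3))
E
```

```text
block 584 ((618.2886962890625, -322.9144287109375), (40.577598571777344, 90.15750885009766), 54.61140823364258) [[569.7999877929688, -313.29998779296875], [643.2999877929688, -365.6000061035156], [666.7999877929688, -332.5], [593.2999877929688, -280.29998779296875]] 33.34455910071529
nose px [ 573.81700652 -292.04480144   28.29625693] 65
axis [-44.10273225  30.8332198 ] 2.5314557459941653
lid 5569 5079 [556.63278401  66.54800584 192.2481228 ] [-0.48109527  0.47897744  0.73425333] 1.1225207421745151 tilt 0.7462301567814085
((-7.791961669921875, -1.5695343017578125), (149.8098602294922, 208.45706176757812), 89.91727447509766)
[[552.1 178.7 116.1]
 [660.8  70.9 257.6]
 [555.2 -35.3 257.8]
 [446.6  72.4 116.3]]
horiz normal az 2.3584003921147296
bottle [432. 306.  80.] [408. 291.   8.] [455. 333. 124.]
eyep [ 436. -285.   72.] [ 412. -312.    8.] [ 461. -266.   88.]
dish [621. 311.  10.] [568. 261.   3.] [664. 365.  22.]
post [664. 133. 124.] [617.  98.   8.] [695. 162. 219.]
[[-0.     0.926  0.378]
 [ 0.001  0.378 -0.926]
 [-1.     0.    -0.001]]
cam in tool [-143.6   72.2   -0.4] [[ 0.     0.281 -0.96 ]
 [ 0.     0.96   0.281]
 [ 1.    -0.     0.   ]]
```

```bash
cat >> h.py <<'E'
from scipy.spatial.transform import Rotation as R
def Rnow(s=None):
    s=s or sense(); return R.from_quat(np.asarray(s["ee_rot"])[[1,2,3,0]])
def target(origin,X,Z,grasp_local,lean):
    """frame origin, X,Z world axes; grasp point local; lean rad relative to -Z toward +X. returns TCP,Rot"""
    X=np.asarray(X,float);Z=np.asarray(Z,float);Y=np.cross(Z,X)
    F=np.c_[X,Y,Z]; a=np.array([np.sin(lean),0,-np.cos(lean)]); y=-np.array([np.cos(lean),0,np.sin(lean)]); z=np.cross(a,y)
    T=F@np.c_[a,y,z]; p=np.asarray(origin)+F@(np.asarray(grasp_local)+grasp_offset*a)
    return p,R.from_matrix(T)
def go(p,Rt,back=0):
    s=sense(); R0=Rnow(s); p=np.asarray(p)-back*Rt.as_matrix()[:,0]
    print("TCP target",p.round(1),"now",s["eef_pos"].round(1),"t",round(s["time_s"],2),"j",s["joints"].round(2),"F",s["force"].round(1),"g",round(s["grip_width"],3))
    print("linear",(R0.inv().apply(p-s["eef_pos"])/300).round(4).tolist(),"rotation",((R0.inv()*Rt).as_rotvec()/.5).round(3).tolist())
def pick(origin=(618.3,-322.9,0),az=2.525,g=(2,0,22),lean=np.radians(19)):
    return target(origin,[np.cos(az),np.sin(az),0],[0,0,1],g,lean)
CASE=dict(o=np.array([569.1,56.3,0]),az=2.358)
def cw(p):
    az=CASE["az"];X=np.array([np.cos(az),np.sin(az),0]);Y=np.array([-X[1],X[0],0]); p=np.asarray(p,float); return CASE["o"]+p[...,:1]*X+p[...,1:2]*Y+p[...,2:]*[0,0,1]
def cradle():
    az=CASE["az"];X=np.array([np.cos(az),np.sin(az),0]);c,s=np.cos(.3),np.sin(.3)
    return cw([-8,0,40]),X*c+np.array([0,0,s]),-X*s+np.array([0,0,c])
def place(g=(2,0,22),lean=np.radians(19),off=(0,0,0)):
    o,X,Z=cradle(); Y=np.cross(Z,X); return target(o+off[0]*X+off[1]*Y+off[2]*Z,X,Z,g,lean)
E
python3 -c "
from h import *
go(*pick(),back=90)
go(*pick(),back=0)"
```

```text
TCP target [ 635.6 -335.2   89.4] now [ 198.5 -485.8  230.9] t 0.15 j [-1.41  0.31  1.5   0.    1.33 -0.22] F [-0.3 -0.3 -0.6] g 0.999
linear [0.4718, 1.5387, 0.0865] rotation [1.99, 0.331, -0.606]
TCP target [ 611.7 -318.2    4.3] now [ 198.5 -485.8  230.9] t 0.15 j [-1.41  0.31  1.5   0.    1.33 -0.22] F [-0.3 -0.3 -0.6] g 0.999
linear [0.7555, 1.4862, 0.0043] rotation [1.99, 0.331, -0.606]
```

```bash
python3 -m jog '[{"linear":[0,0.1,0],"rotation":[0.13,0.02,-0.04],"grip":85},{"linear":[0,0.2,0],"rotation":[0.26,0.04,-0.08],"grip":85},{"linear":[0.02,0.3,0.01],"rotation":[0.39,0.06,-0.12],"grip":85},{"linear":[0.04,0.4,0.02],"rotation":[0.52,0.08,-0.16],"grip":85},{"linear":[0.06,0.5,0.03],"rotation":[0.65,0.1,-0.2],"grip":85},{"linear":[0.08,0.6,0.04],"rotation":[0.78,0.13,-0.25],"grip":85},{"linear":[0.1,0.7,0.05],"rotation":[0.9,0.15,-0.28],"grip":85},{"linear":[0.1,0.8,0.05],"rotation":[1,0.17,-0.3],"grip":85},{"linear":[0.1,0.8,0.05],"rotation":[1,0.17,-0.3],"grip":85}]' 60; python3 -c "
from h import *
go(*pick(),back=90)"
```

```text
time_s: 0.9
eef_pos: [430.2, -406.5, 199.5]
ee_rot: [-0.415, -0.499, -0.524, 0.552]
force: [-0.7, 0.3, -0.5]
grip_width: 1.0
TCP target [ 635.6 -335.2   89.4] now [ 430.2 -406.5  199.5] t 0.9 j [-0.92  0.58  1.19 -0.09  1.52  0.78] F [-0.7  0.3 -0.5] g 1.0
linear [0.2685, 0.7069, -0.2972] rotation [0.995, 0.157, -0.301]
```

```bash
python3 -m jog '[{"linear":[0.03,0.1,-0.04],"rotation":[0.13,0.02,-0.04],"grip":85},{"linear":[0.07,0.2,-0.08],"rotation":[0.26,0.04,-0.08],"grip":85},{"linear":[0.1,0.3,-0.12],"rotation":[0.39,0.06,-0.12],"grip":85},{"linear":[0.14,0.4,-0.16],"rotation":[0.52,0.08,-0.16],"grip":85},{"linear":[0.18,0.5,-0.2],"rotation":[0.65,0.1,-0.2],"grip":85},{"linear":[0.22,0.6,-0.24],"rotation":[0.78,0.13,-0.25],"grip":85},{"linear":[0.25,0.67,-0.28],"rotation":[0.9,0.15,-0.28],"grip":85},{"linear":[0.268,0.707,-0.297],"rotation":[0.995,0.157,-0.301],"grip":85},{"linear":[0.268,0.707,-0.297],"rotation":[0.995,0.157,-0.301],"grip":85},{"linear":[0.268,0.707,-0.297],"rotation":[0.995,0.157,-0.301],"grip":85}]'; python3 -c "
from h import *
go(*pick(),back=90)
c=calibration('wrist');p,d=capture('wrist');np.save('pics/w1p.npy',p);np.save('pics/w1d.npy',d);np.save('pics/w1T.npy',c['world_from_camera'])
q=p[:,:,::-1].copy()
az=2.525;X=np.array([np.cos(az),np.sin(az),0]);Y=np.array([-X[1],X[0],0]);o=np.array([618.3,-322.9,34])
for P in [o+45*X+20*Y,o+45*X-20*Y,o-45*X-20*Y,o-45*X+20*Y,o+69*X-[0,0,17]]:
  t=proj(c,P)[0]; print(t); cv2.circle(q,tuple(int(x) for x in t),4,(0,0,255),1)
cv2.imwrite('pics/w1.png',cv2.convertScaleAbs(q,alpha=1.6))
"
```

```text
time_s: 1.73
eef_pos: [635.3, -335.4, 88.6]
ee_rot: [-0.217, -0.565, -0.425, 0.673]
force: [-0.4, 0.4, 0.6]
grip_width: 0.993
TCP target [ 635.6 -335.2   89.4] now [ 635.3 -335.4   88.6] t 1.73 j [-0.64  1.13  0.48 -0.01  1.86  1.54] F [-0.4  0.4  0.6] g 0.993
linear [-0.0028, -0.0005, -0.0011] rotation [0.004, 0.001, 0.003]
[348.45634459 274.66917025]
[289.75126446 274.57628132]
[282.22519441 157.44605811]
[357.18599924 157.59613521]
[318.95240639 279.7903262 ]
```

View pics/w1.png

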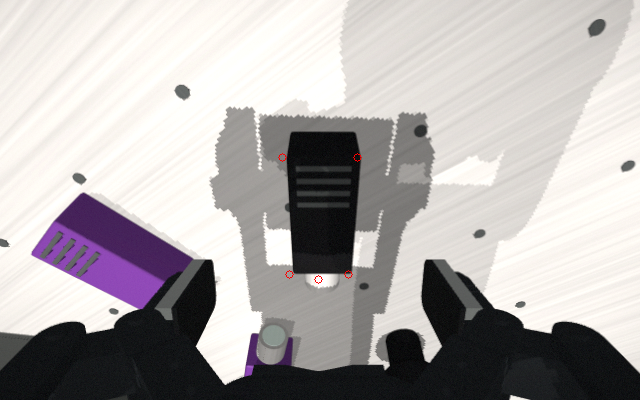

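The wrist view shows the black camera at about (323, 200), with ribs at the rear, the silver nose at (321, 280) and the purple decoys to the lower left. In the top view, the lookalikes were purple at (399,146) and (394,214), the eyepiece at (449,234) and the clamp at (268,125). The block sits about 1.8 mm off toward tool +z, so I'll descend and grip.

```bash
python3 -m jog '[{"linear":[0.06,0,0.006],"rotation":[0,0,0],"grip":85},{"linear":[0.12,0,0.006],"rotation":[0,0,0],"grip":85},{"linear":[0.18,0,0.006],"rotation":[0,0,0],"grip":85},{"linear":[0.23,0,0.006],"rotation":[0,0,0],"grip":85},{"linear":[0.27,0,0.006],"rotation":[0,0,0],"grip":85},{"linear":[0.295,0,0.006],"rotation":[0,0,0],"grip":85},{"linear":[0.297,0,0.006],"rotation":[0,0,0],"grip":70},{"linear":[0.297,0,0.006],"rotation":[0,0,0],"grip":60},{"linear":[0.297,0,0.006],"rotation":[0,0,0],"grip":50},{"linear":[0.297,0,0.006],"rotation":[0,0,0],"grip":35},{"linear":[0.297,0,0.006],"rotation":[0,0,0],"grip":30},{"linear":[0.297,0,0.006],"rotation":[0,0,0],"grip":30},{"linear":[0.297,0,0.006],"rotation":[0,0,0],"grip":30},{"linear":[0.297,0,0.006],"rotation":[0,0,0],"grip":30},{"linear":[0.297,0,0.006],"rotation":[0,0,0],"grip":30}]' 60; python3 -c "
from h import *
go(*pick(),back=0)"
```

```text
time_s: 3.03
eef_pos: [611.0, -321.2, 6.9]
ee_rot: [-0.218, -0.566, -0.423, 0.673]
force: [0.8, -1.6, 5.5]
grip_width: 0.456
TCP target [ 611.7 -318.2    4.3] now [ 611.  -321.2    6.9] t 3.03 j [-0.65  1.11  0.75 -0.01  1.62  1.54] F [ 0.8 -1.6  5.5] g 0.456
linear [0.0095, -0.0008, -0.0093] rotation [0.002, 0.001, -0.006]
```

```bash
python3 -m jog '[{"linear":[-0.03,-0.01,0],"rotation":[0,0,0],"grip":30},{"linear":[-0.08,-0.03,0],"rotation":[0,0,0],"grip":30},{"linear":[-0.14,-0.05,0],"rotation":[0,0,0],"grip":30},{"linear":[-0.2,-0.07,0],"rotation":[0,0,0],"grip":30},{"linear":[-0.26,-0.09,0],"rotation":[0,0,0],"grip":30},{"linear":[-0.32,-0.11,0],"rotation":[0,0,0],"grip":30},{"linear":[-0.38,-0.13,0],"rotation":[0,0,0],"grip":30},{"linear":[-0.44,-0.15,0],"rotation":[0,0,0],"grip":30},{"linear":[-0.48,-0.165,0],"rotation":[0,0,0],"grip":30},{"linear":[-0.5,-0.17,0],"rotation":[0,0,0],"grip":30}]' 60; cat > kin.py <<'E'
import numpy as np
from scipy.spatial.transform import Rotation as R
from scipy.optimize import least_squares
def fk(q,p,full=False):
    a,d,L1,e,L2,lt,lat=p
    rz=R.from_euler('z',q[0]); 
    A=rz.apply([a,lat,d])
    r2=rz*R.from_euler('y',q[1]); B=A+r2.apply([0,0,L1])
    r3=r2*R.from_euler('y',q[2]); W=B+r3.apply([e,0,L2])
    r5=r3*R.from_euler('z',q[3])*R.from_euler('y',q[4])
    T=W+r5.apply([0,0,lt]); r6=r5*R.from_euler('z',q[5])
    # tool x = local z ; at q6=0 local x...
    M=r6.as_matrix()
    return (T,M,A,B,W) if full else (T,M)
data=[([-1.40641,.313422,1.498471,3e-5,1.331023,-.223352],[198.47,-485.74,230.74]),
([-.92,.58,1.19,-.09,1.52,.78],[430.2,-406.5,199.5]),([-.64,1.13,.48,-.01,1.86,1.54],[635.3,-335.4,88.6]),([-.65,1.11,.75,-.01,1.62,1.54],[611,-321.2,6.9])]
E
python3 - <<'E'
from h import *; import kin
p,Rt=pick(); go(p,Rt)
s=sense(); print(s["joints"],s["eef_pos"])
D=kin.data+[(s["joints"],s["eef_pos"])]
f=lambda p:np.concatenate([np.ravel(kin.fk(np.array(q),p)[0]-np.array(t))*(1 if i in(0,4) else .3) for i,(q,t) in enumerate(D)])
g=lambda p:np.r_[f(p),(np.array(p)-[0,300,400,0,400,250,116])*.005]
r=kin.least_squares(g,[0,300,400,0,400,250,116]);print(r.x.round(1),f(r.x).round(1))
np.save("kp.npy",r.x)
print(kin.fk(s["joints"],r.x,True)); print(Rnow(s).as_matrix().round(3))
c=calibration('wrist');q,d=capture('wrist');cv2.imwrite('pics/w2.png',cv2.convertScaleAbs(q[:,:,::-1],alpha=1.6))
q,d=capture('scene');cv2.imwrite('pics/s2.png',cv2.convertScaleAbs(q[:,:,::-1],alpha=1.6))
E
```

```text
time_s: 3.87
eef_pos: [611.5, -321.4, 168.9]
ee_rot: [-0.219, -0.567, -0.422, 0.672]
force: [-0.2, 0.3, -2.1]
grip_width: 0.461
TCP target [ 611.7 -318.2    4.3] now [ 611.5 -321.4  168.9] t 3.87 j [-0.65  0.98  0.58 -0.01  1.91  1.53] F [-0.2  0.3 -2.1] g 0.461
linear [0.5218, 0.1697, -0.0092] rotation [0.003, 0.001, -0.014]
[-0.64908897  0.9815565   0.57750267 -0.01144808  1.90701998  1.53495509] [ 611.47421311 -321.44118201  168.91638211]
[  3.  185.8 436.3  32.1 393.5 245.1 116.2] [-0.1  0.1  0.  -0.2 -0.6  0.2  0.8  0.7  1.2 -0.2 -0.  -0.3 -0.   0.
 -0.3]
(array([ 611.4332805 , -321.41664512,  168.60074491]), array([[ 5.77165330e-01,  7.73957828e-01, -2.60517682e-01],
       [ 8.16627321e-01, -5.47014159e-01,  1.84106838e-01],
       [-1.59318099e-05, -3.19005941e-01, -9.47752715e-01]]), array([ 72.5810581 ,  90.77191361, 185.83412723]), array([ 361.5614031 , -128.4970859 ,  428.31716406]), array([ 675.28382017, -366.53957463,  400.88640775]))
[[-0.261  0.774 -0.577]
 [ 0.184 -0.547 -0.817]
 [-0.948 -0.319  0.   ]]
```

View pics/w2.png

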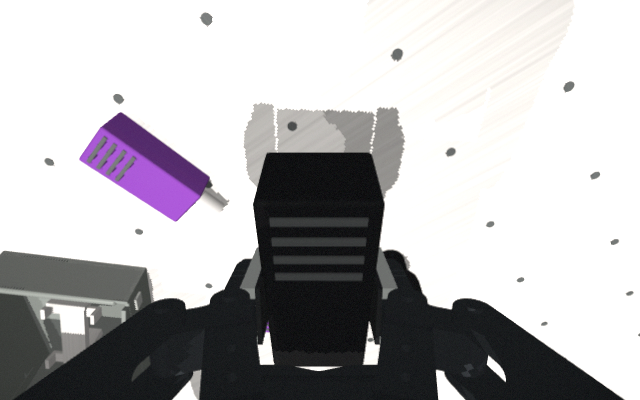

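View pics/s2.png

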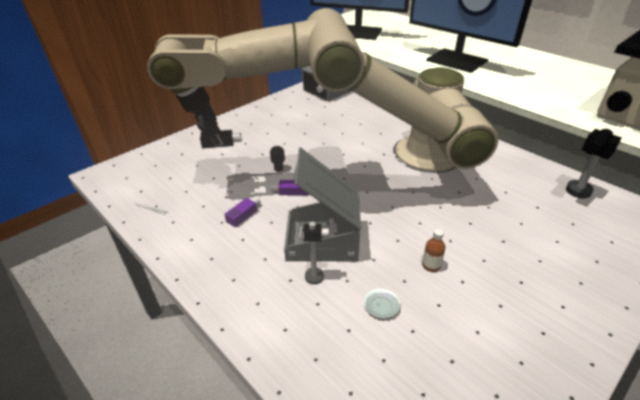

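```bash
cat > ik.py <<'E'
from h import *; import kin
kp=np.load("kp.npy")
lo=np.array([-2.94,-.97,.19,-1.23,.02,-2.88]);hi=np.array([2.94,2.17,2.56,4.37,3.11,2.88])
def ik(p,Rt,q0):
    M=Rt.as_matrix(); L=np.c_[-M[:,2],M[:,1],M[:,0]]
    def f(q):
        T,m=kin.fk(q,kp); return np.r_[(T-p)/100,(m-L).ravel()]
    r=kin.least_squares(f,np.clip(q0,lo+.01,hi-.01),bounds=(lo,hi)); return r.x,np.abs(f(r.x)).max()
def liddist(q,lid):
    T,M,A,B,W=kin.fk(q,kp,True)
    fb=B+(W-B)*0
    u=np.array([-np.cos(.3-lid),0,-np.sin(.3-lid)]); n=np.array([u[2],0,-u[0]])
    g=cw(np.array([[93,y,113] for y in np.linspace(-75,75,16)])[:,None]+np.linspace(0,205,21)[None,:,None]*u+6*n)  .reshape(-1,3)
    e=cw(np.array([[93,y,113] for y in np.linspace(-30,30,7)])+195*u-28*n)
    def seg(P,a,b):
        t=np.clip((P-a)@(b-a)/((b-a)@(b-a)),0,1); return np.linalg.norm(P-a-t[:,None]*(b-a),axis=1).min()
    # elbow-offset start of forearm
    r3=R.from_euler('z',q[0])*R.from_euler('y',q[1]+q[2]); B2=B+r3.apply([kp[3],0,0])
    G=W+(T-W)*.0
    return dict(fore=round(seg(g,B2,W)),tool=round(seg(g,W,T-(T-W)*.1)),tab_tool=round(seg(e,W,T)),W=W.round())
E
python3 - <<'E'
from ik import *
q0=sense()["joints"]
for L in (8,12,16,19,23,27):
  for b in (0,80,150):
    p,Rt=place(g=(1,0,24.5),lean=np.radians(L)); p=p-b*Rt.as_matrix()[:,0]
    q,e=ik(p,Rt,q0); print(L,b,p.round(),q.round(2),round(e,4),liddist(q,1.046))
E
```

```text
8 0 [574.  52.  47.] [-0.21  0.79  1.31  0.23  1.43  2.06] 0.0 {'fore': 42, 'tool': 47, 'tab_tool': 19, 'W': array([647., -22., 269.])}
8 80 [598.  28. 119.] [-0.24  0.76  1.15  0.22  1.61  2.08] 0.0 {'fore': 113, 'tool': 47, 'tab_tool': 19, 'W': array([672., -46., 341.])}
8 150 [619.   7. 183.] [-0.26  0.76  0.98  0.22  1.78  2.1 ] 0.0 {'fore': 168, 'tool': 47, 'tab_tool': 19, 'W': array([693., -67., 404.])}
12 0 [573.  53.  47.] [-0.23  0.82  1.27  0.26  1.5   2.05] 0.0 {'fore': 44, 'tool': 60, 'tab_tool': 31, 'W': array([657., -32., 261.])}
12 80 [600.  25. 117.] [-0.26  0.8   1.1   0.25  1.69  2.07] 0.0 {'fore': 110, 'tool': 60, 'tab_tool': 31, 'W': array([685., -59., 331.])}
12 150 [625.   1. 178.] [-0.28  0.82  0.91  0.25  1.86  2.09] 0.0 {'fore': 159, 'tool': 60, 'tab_tool': 31, 'W': array([709., -83., 392.])}
16 0 [572.  53.  48.] [-0.24  0.85  1.23  0.29  1.57  2.04] 0.0 {'fore': 44, 'tool': 73, 'tab_tool': 42, 'W': array([667., -41., 253.])}
16 80 [603.  23. 115.] [-0.27  0.84  1.05  0.28  1.76  2.07] 0.0 {'fore': 106, 'tool': 73, 'tab_tool': 42, 'W': array([698., -72., 320
[... 705 characters left out ...]
0 [607.  18. 111.] [-0.29  0.92  0.96  0.33  1.88  2.06] 0.0 {'fore': 93, 'tool': 95, 'tab_tool': 62, 'W': array([719., -93., 298.])}
23 150 [639. -14. 164.] [-0.32  0.98  0.71  0.34  2.08  2.11] 0.0 {'fore': 121, 'tool': 95, 'tab_tool': 62, 'W': array([ 751., -125.,  351.])}
27 0 [570.  55.  50.] [-0.26  0.94  1.13  0.36  1.76  2.03] 0.0 {'fore': 38, 'tool': 106, 'tab_tool': 73, 'W': array([691., -65., 226.])}
27 80 [609.  16. 108.] [-0.3   0.97  0.91  0.36  1.95  2.07] 0.0 {'fore': 84, 'tool': 106, 'tab_tool': 73, 'W': array([ 731., -105.,  283.])}
27 150 [644. -18. 158.] [-0.33  1.05  0.62  0.38  2.16  2.12] 0.0 {'fore': 104, 'tool': 106, 'tab_tool': 73, 'W': array([ 765., -139.,  334.])}
```

```bash
python3 -c "
from h import *
# TCP in camera frame
p,Rt=place(g=(1,0,24.5)); go(p,Rt,back=150)"
```

```text
TCP target [634.1  -8.5 169.7] now [ 611.4 -321.4  167.1] t 3.97 j [-0.65  0.98  0.58 -0.01  1.91  1.53] F [-0.3  0.1 -1.6] g 0.461
linear [0.165, -0.5146, -0.8955] rotation [0.3, 0.156, -0.61]
```

```bash
python3 -m jog '[{"linear":[0.005,-0.015,-0.03],"rotation":[0.01,0.005,-0.02],"grip":30},{"linear":[0.016,-0.05,-0.09],"rotation":[0.03,0.015,-0.06],"grip":30},{"linear":[0.03,-0.1,-0.18],"rotation":[0.06,0.03,-0.12],"grip":30},{"linear":[0.05,-0.155,-0.27],"rotation":[0.09,0.045,-0.18],"grip":30},{"linear":[0.066,-0.207,-0.36],"rotation":[0.12,0.06,-0.24],"grip":30},{"linear":[0.083,-0.26,-0.45],"rotation":[0.15,0.08,-0.3],"grip":30},{"linear":[0.1,-0.31,-0.54],"rotation":[0.18,0.09,-0.37],"grip":30},{"linear":[0.116,-0.36,-0.63],"rotation":[0.21,0.11,-0.43],"grip":30},{"linear":[0.132,-0.414,-0.72],"rotation":[0.24,0.125,-0.49],"grip":30},{"linear":[0.146,-0.455,-0.79],"rotation":[0.265,0.138,-0.54],"grip":30},{"linear":[0.156,-0.49,-0.85],"rotation":[0.285,0.148,-0.58],"grip":30},{"linear":[0.163,-0.51,-0.885],"rotation":[0.297,0.154,-0.605],"grip":30},{"linear":[0.165,-0.5146,-0.8955],"rotation":[0.3,0.156,-0.61],"grip":30},{"linear":[0.165,-0.5146,-0.8955],"rotation":[0.3,0.156,-0.61],"grip":30}]' 60; python3 - <<'E'
from h import *
go(*place(g=(1,0,24.5)),back=150)
c=calibration('wrist');q,d=capture('wrist');np.save('pics/w3d.npy',d);np.save('pics/w3p.npy',q);np.save('pics/w3T.npy',c['world_from_camera'])
b=cv2.convertScaleAbs(q[:,:,::-1],alpha=1.4)
o,X,Z=cradle();Y=np.cross(Z,X)
for x in(-48,48):
  for y in(-13,13): t=proj(c,o+x*X+y*Y)[0]; cv2.circle(b,tuple(int(v) for v in t),4,(0,0,255),1)
for x in(-28,28,-40,40):
  for y in(-24,24): t=proj(c,o+x*X+y*Y+8*Z)[0]; cv2.circle(b,tuple(int(v) for v in t),3,(0,255,0),1)
for P in ([-95,75,48],[-95,-75,48]): t=proj(c,cw(P))[0]; print(t);cv2.circle(b,tuple(int(v) for v in t),4,(255,0,0),1)
cv2.imwrite('pics/w3.png',b)
q,d=capture('scene');cv2.imwrite('pics/s3.png',cv2.resize(cv2.convertScaleAbs(q[100:320,150:450,::-1],alpha=1.8),None,fx=2.5,fy=2.5))
q,d=capture('top');cv2.imwrite('pics/t3.png',cv2.convertScaleAbs(q[:,:,::-1],alpha=1.4));np.save('pics/t3d.npy',d)
E
```

```text
time_s: 5.13
eef_pos: [634.0, -8.0, 169.1]
ee_rot: [-0.055, -0.536, -0.461, 0.705]
force: [-0.9, 0.0, -2.1]
grip_width: 0.456
TCP target [634.1  -8.5 169.7] now [634.   -8.  169.1] t 5.13 j [-0.31  0.93  0.77  0.3   2.    2.09] F [-0.9  0.  -2.1] g 0.456
linear [-0.0024, 0.0001, 0.0007] rotation [0.0, 0.002, 0.002]
[435.77808835  91.6417456 ]
[204.14391681  91.56166201]
```

View pics/w3.png

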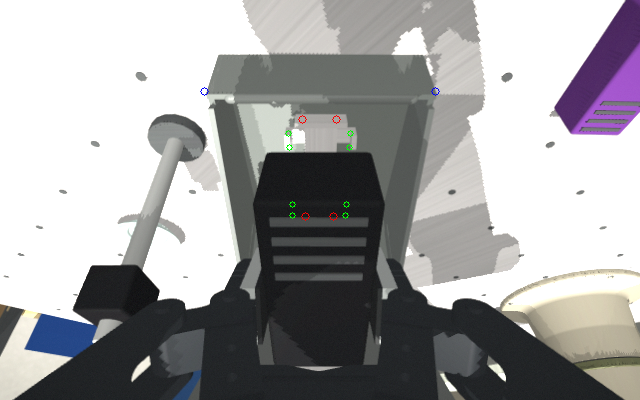

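View pics/s3.png

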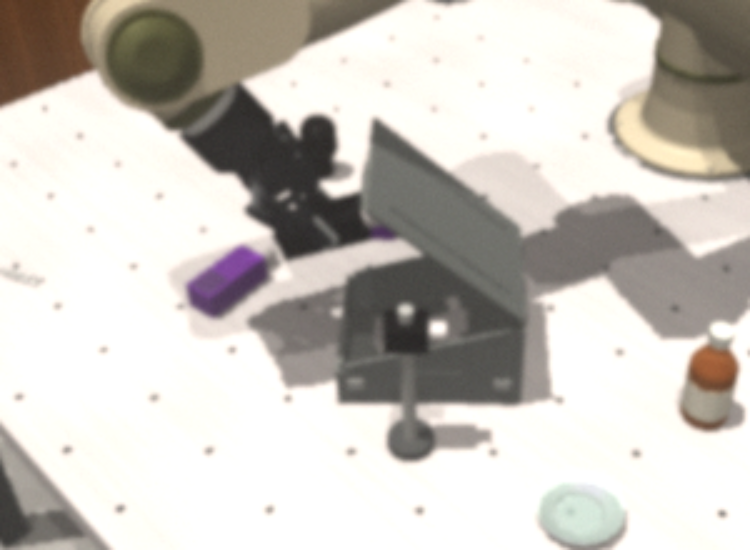

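View pics/t3.png

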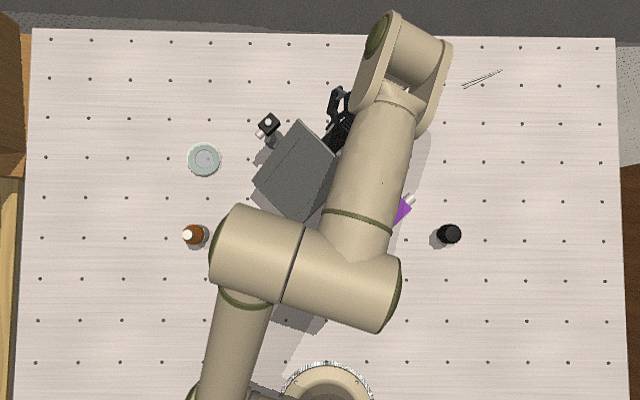

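```bash
python3 - <<'E'
from ik import *
q0=sense()["joints"]
T,M,A,B,W=kin.fk(q0,kp,True); print("fk err",T-sense()["eef_pos"])
for L in (19,):
  for b in (0,20,40,80):
   for lid in (1.25,1.046,.95,.85):
    p,Rt=place(g=(1,0,24.5),lean=np.radians(L)); p=p-b*Rt.as_matrix()[:,0]
    q,e=ik(p,Rt,q0); print(L,b,lid,liddist(q,lid), kin.fk(q,kp,True)[3].round())
# measure wrist/forearm radius around W from top depth: forearm cloud
d=np.load('pics/t3d.npy'); P=cloud(calibration('top'),d); 
r3=R.from_euler('z',q0[0])*R.from_euler('y',q0[1]+q0[2]); B2=B+r3.apply([kp[3],0,0]); ax=(W-B2)/np.linalg.norm(W-B2); lat=np.cross([0,0,1],ax);lat/=np.linalg.norm(lat);up=np.cross(ax,lat)
X=P.reshape(-1,3);X=X[np.isfinite(X[:,0])&(X[:,2]>250)]-B2
t=X@ax
print(np.linalg.norm(W-B2))
for a in range(100,480,40):
    s=X[(t>a)&(t<a+40)]; s=s[abs(s@lat)<150]
    if len(s): print(a,len(s),"lat",(s@lat).min().round(),(s@lat).max().round(),"up",(s@up).max().round())
E
```

```text
fk err [ 2.10254385 -3.68421351 -1.36157718]
19 0 1.25 {'fore': 38, 'tool': 122, 'tab_tool': 90, 'W': array([674., -48., 246.])} [356.  31. 466.]
19 0 1.046 {'fore': 43, 'tool': 82, 'tab_tool': 51, 'W': array([674., -48., 246.])} [356.  31. 466.]
19 0 0.95 {'fore': 48, 'tool': 63, 'tab_tool': 33, 'W': array([674., -48., 246.])} [356.  31. 466.]
19 0 0.85 {'fore': 56, 'tool': 44, 'tab_tool': 16, 'W': array([674., -48., 246.])} [356.  31. 466.]
19 20 1.25 {'fore': 51, 'tool': 122, 'tab_tool': 90, 'W': array([682., -56., 263.])} [355.  28. 467.]
19 20 1.046 {'fore': 58, 'tool': 82, 'tab_tool': 51, 'W': array([682., -56., 263.])} [355.  28. 467.]
19 20 0.95 {'fore': 65, 'tool': 63, 'tab_tool': 33, 'W': array([682., -56., 263.])} [355.  28. 467.]
19 20 0.85 {'fore': 73, 'tool': 44, 'tab_tool': 16, 'W': array([682., -56., 263.])} [355.  28. 467.]
19 40 1.25 {'fore': 64, 'tool': 123, 'tab_tool': 90, 'W': array([691., -65., 279.])} [355.  25. 467.]
19 40 1.046 {'fore': 73, 'tool': 82, 'tab_tool': 51, 'W': array([691., -65., 279.])} [355.  25. 467.]
19 40 0.95 {'fore': 81, 'tool': 63, 'tab_to
[... 175 characters left out ...]
e': 87, 'tool': 123, 'tab_tool': 90, 'W': array([707., -81., 311.])} [358.  19. 464.]
19 80 1.046 {'fore': 101, 'tool': 82, 'tab_tool': 51, 'W': array([707., -81., 311.])} [358.  19. 464.]
19 80 0.95 {'fore': 110, 'tool': 63, 'tab_tool': 33, 'W': array([707., -81., 311.])} [358.  19. 464.]
19 80 0.85 {'fore': 121, 'tool': 44, 'tab_tool': 16, 'W': array([707., -81., 311.])} [358.  19. 464.]
393.4604977269562
100 1848 lat -52.0 54.0 up 89.0
140 1742 lat -53.0 55.0 up 84.0
180 1611 lat -50.0 57.0 up 78.0
220 1664 lat -57.0 137.0 up 72.0
260 2137 lat -67.0 150.0 up 68.0
300 1234 lat -68.0 96.0 up 70.0
340 2989 lat -68.0 107.0 up 71.0
380 1683 lat -69.0 73.0 up 72.0
420 131 lat -66.0 60.0 up 62.0
```

```bash
python3 - <<'E'
import cv2
a=cv2.imread('pics/w3.png'); cv2.imwrite('pics/w3c.png',cv2.resize(a[80:165,200:440],None,fx=3.3,fy=3.3,interpolation=cv2.INTER_CUBIC))
E
```

```text
(no output)
```

View pics/w3c.png

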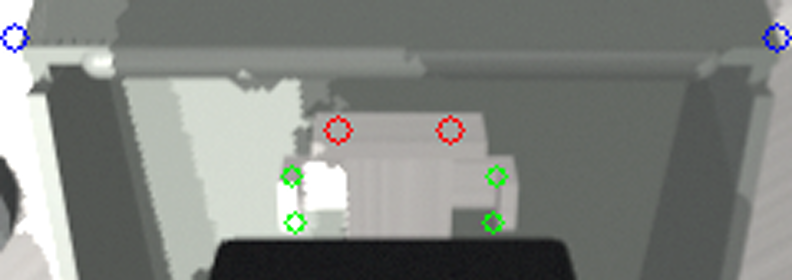

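```bash
sed -i 's/569.1,56.3,0/568.25,55.45,0/' h.py; python3 - <<'E'
from ik import *
g=(1,0,24.5)
for z in (40,15,.5):
    p,Rt=place(g=g,off=(4,0,z)); go(p,Rt)
    q,e=ik(p,Rt,sense()["joints"]); print(z,liddist(q,1.046))
E
```

```text
TCP target [576.2  47.5  88. ] now [634.1  -9.7 169.6] t 5.28 j [-0.31  0.93  0.77  0.3   2.    2.09] F [ 0.3  0.5 -2.7] g 0.458
linear [0.3795, -0.0584, 0.0015] rotation [-0.002, -0.001, -0.0]
40 {'fore': 74, 'tool': 66, 'tab_tool': 34, 'W': array([679., -55., 286.])}
TCP target [571.   52.7  64.1] now [634.1  -9.7 169.6] t 5.28 j [-0.31  0.93  0.77  0.3   2.    2.09] F [ 0.3  0.5 -2.7] g 0.458
linear [0.4583, -0.0313, 0.0015] rotation [-0.002, -0.001, -0.0]
15 {'fore': 54, 'tool': 74, 'tab_tool': 42, 'W': array([673., -49., 262.])}
TCP target [567.9  55.8  50.3] now [634.1  -9.7 169.6] t 5.28 j [-0.31  0.93  0.77  0.3   2.    2.09] F [ 0.3  0.5 -2.7] g 0.458
linear [0.504, -0.0156, 0.0015] rotation [-0.002, -0.001, -0.0]
0.5 {'fore': 43, 'tool': 78, 'tab_tool': 47, 'W': array([670., -46., 248.])}
```

```bash
python3 -m jog '[{"linear":[0.03,0,0.0015],"rotation":[0,0,0],"grip":30},{"linear":[0.07,0,0.0015],"rotation":[0,0,0],"grip":30},{"linear":[0.11,0,0.0015],"rotation":[0,0,0],"grip":30},{"linear":[0.15,0,0.0015],"rotation":[0,0,0],"grip":30},{"linear":[0.19,0,0.0015],"rotation":[0,0,0],"grip":30},{"linear":[0.23,0,0.0015],"rotation":[0,0,0],"grip":30},{"linear":[0.27,0,0.0015],"rotation":[0,0,0],"grip":30},{"linear":[0.3,0,0.0015],"rotation":[0,0,0],"grip":30},{"linear":[0.33,-0.01,0.0015],"rotation":[0,0,0],"grip":30},{"linear":[0.35,-0.015,0.0015],"rotation":[0,0,0],"grip":30},{"linear":[0.36,-0.015,0.0015],"rotation":[0,0,0],"grip":30},{"linear":[0.36,-0.015,0.0015],"rotation":[0,0,0],"grip":30}]' 60; python3 - <<'E'
from h import *
go(*place(g=(1,0,24.5),off=(4,0,12)))
go(*place(g=(1,0,24.5),off=(4,0,.5)))
q,d=capture('scene');cv2.imwrite('pics/s4.png',cv2.resize(cv2.convertScaleAbs(q[100:320,150:450,::-1],alpha=1.8),None,fx=2.5,fy=2.5))
q,d=capture('wrist');cv2.imwrite('pics/w4.png',cv2.convertScaleAbs(q[:,:,::-1],alpha=1.6))
E
```

```text
time_s: 6.28
eef_pos: [585.9, 37.5, 84.9]
ee_rot: [-0.054, -0.537, -0.46, 0.705]
force: [-0.1, 0.2, -1.2]
grip_width: 0.462
TCP target [570.4  53.4  61.3] now [585.9  37.5  84.9] t 6.28 j [-0.27  0.87  1.1   0.3   1.73  2.05] F [-0.1  0.2 -1.2] g 0.462
linear [0.1074, -0.0133, -0.0007] rotation [-0.003, -0.001, 0.0]
TCP target [567.9  55.8  50.3] now [585.9  37.5  84.9] t 6.28 j [-0.27  0.87  1.1   0.3   1.73  2.05] F [-0.1  0.2 -1.2] g 0.462
linear [0.1436, -0.0008, -0.0007] rotation [-0.003, -0.001, 0.0]
```

View pics/s4.png

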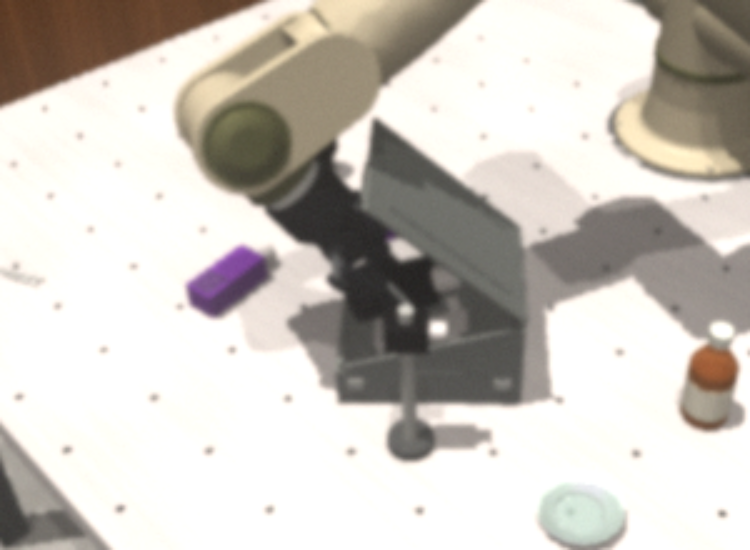

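View pics/w4.png

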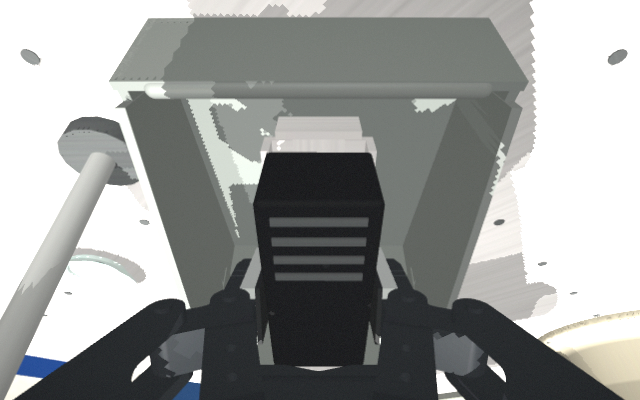

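```bash
python3 -m jog '[{"linear":[0.02,0,-0.0007],"rotation":[0,0,0],"grip":30},{"linear":[0.04,-0.005,-0.0007],"rotation":[0,0,0],"grip":30},{"linear":[0.06,-0.01,-0.0007],"rotation":[0,0,0],"grip":30},{"linear":[0.08,-0.013,-0.0007],"rotation":[0,0,0],"grip":30},{"linear":[0.1,-0.013,-0.0007],"rotation":[0,0,0],"grip":30},{"linear":[0.107,-0.013,-0.0007],"rotation":[0,0,0],"grip":30},{"linear":[0.107,-0.013,-0.0007],"rotation":[0,0,0],"grip":30}]' 60; python3 - <<'E'
from h import *
go(*place(g=(1,0,24.5),off=(4,0,.5)))
print(sense()["tau"].round(1))
q,d=capture('scene');cv2.imwrite('pics/s5.png',cv2.resize(cv2.convertScaleAbs(q[100:320,150:450,::-1],alpha=1.8),None,fx=2.5,fy=2.5))
E
```

```text
time_s: 6.97
eef_pos: [570.5, 53.3, 61.3]
ee_rot: [-0.055, -0.537, -0.46, 0.705]
force: [-0.3, 1.2, -2.1]
grip_width: 0.459
TCP target [567.9  55.8  50.3] now [570.5  53.3  61.3] t 6.97 j [-0.25  0.87  1.18  0.31  1.65  2.04] F [-0.3  1.2 -2.1] g 0.459
linear [0.0365, 0.0122, 0.0003] rotation [-0.002, -0.001, 0.0]
[  0.2 -60.5 -21.8   0.9   1.6  -0. ]
```

View pics/s5.png

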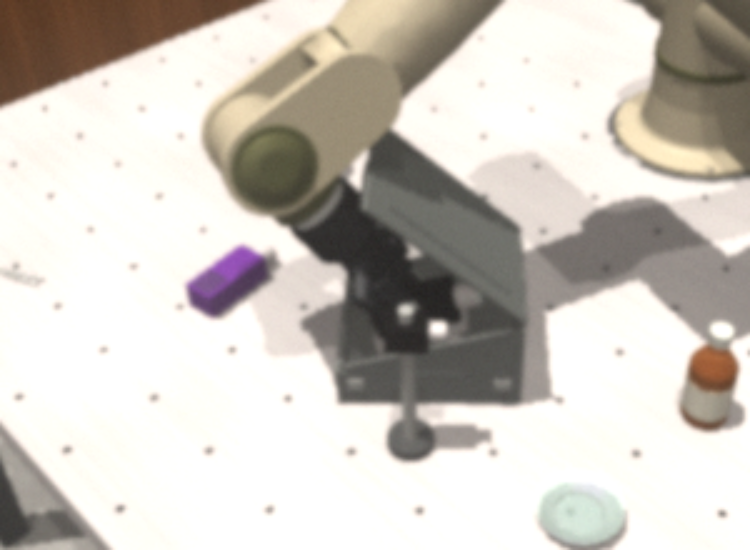

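```bash
python3 -m jog '[{"linear":[0.007,0.002,0],"rotation":[0,0,0],"grip":30},{"linear":[0.014,0.004,0],"rotation":[0,0,0],"grip":30},{"linear":[0.02,0.007,0],"rotation":[0,0,0],"grip":30},{"linear":[0.026,0.009,0],"rotation":[0,0,0],"grip":30},{"linear":[0.031,0.01,0],"rotation":[0,0,0],"grip":30},{"linear":[0.035,0.0115,0],"rotation":[0,0,0],"grip":30},{"linear":[0.0365,0.012,0],"rotation":[0,0,0],"grip":30},{"linear":[0.0365,0.012,0],"rotation":[0,0,0],"grip":30}]' 60; python3 - <<'E'
from h import *
go(*place(g=(1,0,24.5),off=(4,0,0)))
print(sense()["tau"].round(1))
q,d=capture('scene');cv2.imwrite('pics/s6.png',cv2.resize(cv2.convertScaleAbs(q[100:320,150:450,::-1],alpha=1.8),None,fx=2.5,fy=2.5))
q,d=capture('wrist');cv2.imwrite('pics/w6.png',cv2.convertScaleAbs(q[:,:,::-1],alpha=1.6))
E
```

```text
time_s: 7.68
eef_pos: [568.3, 55.6, 50.6]
ee_rot: [-0.055, -0.537, -0.46, 0.705]
force: [-0.7, -0.8, -2.2]
grip_width: 0.46
TCP target [567.8  55.9  49.8] now [568.3  55.6  50.6] t 7.68 j [-0.25  0.88  1.2   0.31  1.63  2.04] F [-0.7 -0.8 -2.2] g 0.46
linear [0.0031, 0.0002, 0.0005] rotation [-0.002, -0.002, -0.001]
[  0.  -60.3 -21.7   0.9   1.7  -0. ]
```

View pics/s6.png

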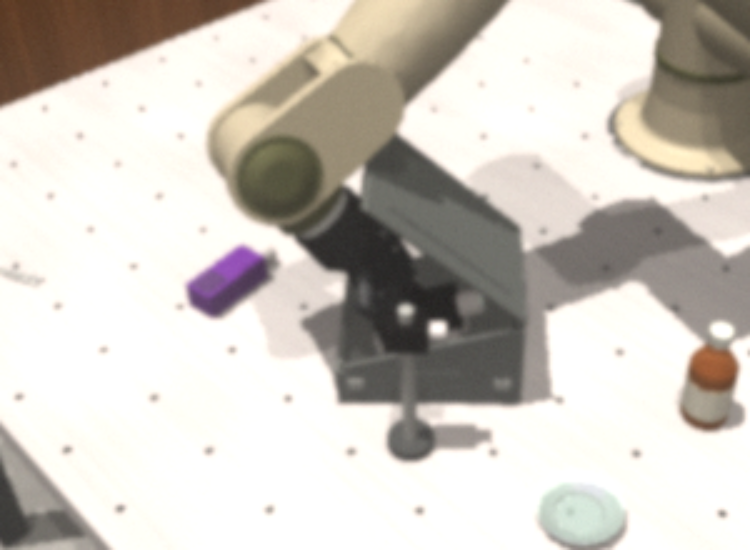

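View pics/w6.png

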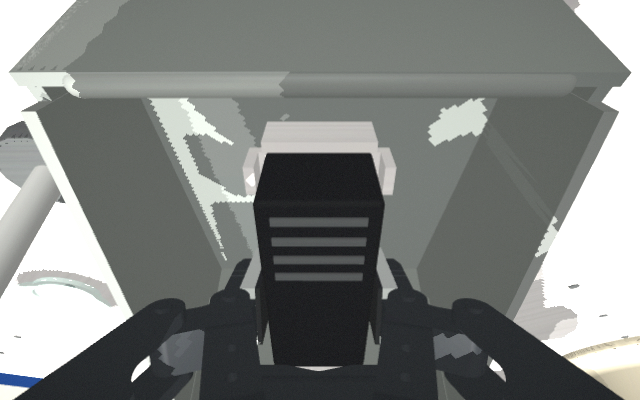

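```bash
python3 -m jog '[{"linear":[0.003,0.001,0],"rotation":[0,0,0],"grip":30},{"linear":[0.006,0.002,0],"rotation":[0,0,0],"grip":30},{"linear":[0.0075,0.0025,0],"rotation":[0,0,0],"grip":30},{"linear":[0.0075,0.0025,0],"rotation":[0,0,0],"grip":30}]' 60; python3 -m jog '[{"linear":[0.003,0.001,0],"rotation":[0,0,0],"grip":30},{"linear":[0.005,0.0017,0],"rotation":[0,0,0],"grip":30},{"linear":[0.005,0.0017,0],"rotation":[0,0,0],"grip":30}]' 60; python3 - <<'E'
from h import *
go(*place(g=(1,0,24.5),off=(4,0,0)))
E
```

```text
time_s: 8.12
eef_pos: [568.2, 55.8, 49.5]
ee_rot: [-0.055, -0.537, -0.46, 0.705]
force: [-0.7, -1.3, 4.7]
grip_width: 0.452
time_s: 8.37
eef_pos: [568.2, 55.9, 49.4]
ee_rot: [-0.055, -0.538, -0.46, 0.704]
force: [-0.7, -3.4, 10.3]
grip_width: 0.456
TCP target [567.8  55.9  49.8] now [568.2  55.9  49.4] t 8.37 j [-0.25  0.88  1.2   0.31  1.62  2.04] F [-0.7 -3.4 10.3] g 0.456
linear [-0.0004, -0.0014, 0.0009] rotation [-0.001, -0.004, -0.004]
```

```bash
python3 -m jog '[{"linear":[-0.003,-0.001,0],"rotation":[0,0,0],"grip":40},{"linear":[-0.003,-0.001,0],"rotation":[0,0,0],"grip":46},{"linear":[-0.003,-0.001,0],"rotation":[0,0,0],"grip":52},{"linear":[-0.003,-0.001,0],"rotation":[0,0,0],"grip":60},{"linear":[-0.003,-0.001,0],"rotation":[0,0,0],"grip":66},{"linear":[-0.003,-0.001,0],"rotation":[0,0,0],"grip":66},{"linear":[-0.003,-0.001,0],"rotation":[0,0,0],"grip":66},{"linear":[-0.003,-0.001,0],"rotation":[0,0,0],"grip":66}]' 20; python3 - <<'E'
from h import *
go(*place(g=(1,0,24.5),off=(4,0,0)),back=150)
q,d=capture('wrist');cv2.imwrite('pics/w7.png',cv2.convertScaleAbs(q[:,:,::-1],alpha=1.6))
E
```

```text
time_s: 9.03
eef_pos: [568.4, 55.7, 50.3]
ee_rot: [-0.055, -0.538, -0.46, 0.705]
force: [-0.9, -0.0, 0.5]
grip_width: 0.771
TCP target [630.6  -6.7 170.9] now [568.4  55.7  50.3] t 9.03 j [-0.25  0.88  1.2   0.31  1.62  2.04] F [-0.9 -0.   0.5] g 0.771
linear [-0.4977, 0.0005, -0.0001] rotation [-0.001, -0.004, -0.004]
```

View pics/w7.png

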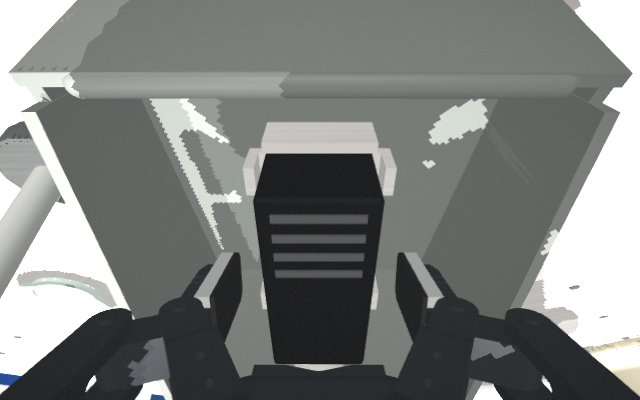

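The camera is released and sits between all four guides (block columns 255–383), with the end stop visible behind it. Retracting next.

```bash
python3 -m jog '[{"linear":[-0.02,0,0],"rotation":[0,0,0],"grip":66},{"linear":[-0.06,0,0],"rotation":[0,0,0],"grip":66},{"linear":[-0.11,0,0],"rotation":[0,0,0],"grip":66},{"linear":[-0.17,0,0],"rotation":[0,0,0],"grip":66},{"linear":[-0.24,0,0],"rotation":[0,0,0],"grip":66},{"linear":[-0.32,0,0],"rotation":[0,0,0],"grip":50},{"linear":[-0.4,0,0],"rotation":[0,0,0],"grip":30},{"linear":[-0.46,0,0],"rotation":[0,0,0],"grip":10},{"linear":[-0.5,0,0],"rotation":[0,0,0],"grip":0},{"linear":[-0.52,0,0],"rotation":[0,0,0],"grip":0},{"linear":[-0.52,0,0],"rotation":[0,0,0],"grip":0}]' 20; python3 - <<'E'
from h import *
go(*place(g=(1,0,24.5),off=(4,0,0)),back=150)
T=calibration('wrist');q,d=capture('wrist');b=cv2.convertScaleAbs(q[:,:,::-1],alpha=1.6)
o,X,Z=cradle();Y=np.cross(Z,X)
for x in(-41,49):
  for y in(-20,20): t=proj(T,o+x*X+y*Y+34*Z)[0]; cv2.circle(b,tuple(int(v) for v in t),3,(0,0,255),1)
cv2.imwrite('pics/w8.png',b)
q,d=capture('scene');cv2.imwrite('pics/s8.png',cv2.resize(cv2.convertScaleAbs(q[100:320,150:450,::-1],alpha=1.8),None,fx=2.5,fy=2.5))
E
```

```text
time_s: 10.0
eef_pos: [633.8, -10.0, 177.2]
ee_rot: [-0.056, -0.538, -0.46, 0.704]
force: [0.7, -0.3, -0.1]
grip_width: 0.001
TCP target [630.6  -6.7 170.9] now [633.8 -10.  177.2] t 10.0 j [-0.31  0.92  0.76  0.3   2.01  2.1 ] F [ 0.7 -0.3 -0.1] g 0.001
linear [0.0263, -0.0, -0.0003] rotation [-0.001, -0.006, -0.008]
```

View pics/w8.png

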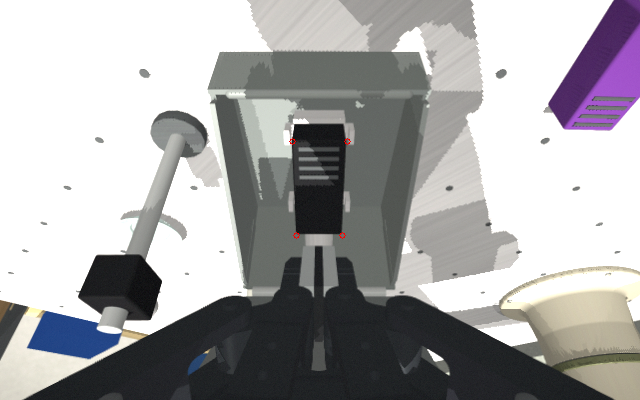

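View pics/s8.png

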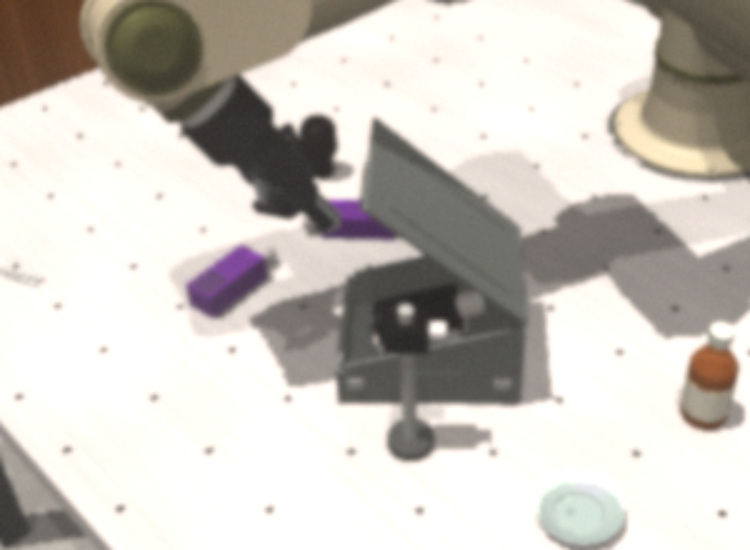

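```bash
cat >> h.py <<'E'
def lidpose(x,z,lean=0,y=0):
    az=CASE["az"];X=np.array([np.cos(az),np.sin(az),0]); p,Rt=target([0,0,0],X,[0,0,1],[0,0,0],lean); return cw([x,y,z]),Rt
E
python3 - <<'E'
from ik import *
q=sense()["joints"]
for x,z,l in [(-110,230,.4),(-120,280,.2),(-110,310,0),(-45,300,0),(-46,250,0),(-91,61,0)]:
    p,Rt=lidpose(x,z,l); q,e=ik(p,Rt,q); print(x,z,l,p.round(),q.round(2),round(e,4))
go(*lidpose(-120,275,.2)); go(*lidpose(-110,310,0))
E
```

```text
-110 230 0.4 [646. -22. 230.] [-0.29  0.8   0.77  0.2   1.92  2.1 ] 0.0
-120 280 0.2 [653. -29. 280.] [-0.26  0.71  0.78  0.1   1.83  2.11] 0.0
-110 310 0 [646. -22. 310.] [-0.22  0.58  0.9  -0.    1.66  2.14] 0.0
-45 300 0 [600.  24. 300.] [-0.16  0.46  1.11 -0.    1.57  2.2 ] 0.0
-46 250 0 [601.  23. 250.] [-0.16  0.48  1.21 -0.    1.45  2.2 ] 0.0
-91 61 0 [633.  -9.  61.] [-0.2   0.71  1.34 -0.    1.09  2.16] 0.0
TCP target [653.3 -29.2 275. ] now [633.   -9.2 175.8] t 10.1 j [-0.31  0.92  0.77  0.3   2.01  2.1 ] F [-0.3  0.5 -1. ] g -0.0
linear [-0.3231, -0.1181, -0.0007] rotation [-0.002, -0.003, 0.861]
TCP target [646.2 -22.2 310. ] now [633.   -9.2 175.8] t 10.1 j [-0.31  0.92  0.77  0.3   2.01  2.1 ] F [-0.3  0.5 -1. ] g -0.0
linear [-0.3977, -0.2138, -0.0007] rotation [-0.002, -0.003, 1.261]
```

```bash
python3 -m jog '[{"linear":[-0.02,-0.01,0],"rotation":[0,0,0.05],"grip":0},{"linear":[-0.06,-0.025,0],"rotation":[0,0,0.16],"grip":0},{"linear":[-0.11,-0.04,0],"rotation":[0,0,0.3],"grip":0},{"linear":[-0.17,-0.065,0],"rotation":[0,0,0.45],"grip":0},{"linear":[-0.23,-0.085,0],"rotation":[0,0,0.6],"grip":0},{"linear":[-0.28,-0.1,0],"rotation":[0,0,0.75],"grip":0},{"linear":[-0.323,-0.118,0],"rotation":[0,0,0.861],"grip":0},{"linear":[-0.323,-0.118,0],"rotation":[0,0,0.861],"grip":0}]' 20; python3 -c "
from h import *
go(*lidpose(-115,310,0)); go(*lidpose(-35,310,0))"
```

```text
time_s: 10.77
eef_pos: [653.2, -28.3, 279.4]
ee_rot: [-0.207, -0.625, -0.333, 0.674]
force: [0.3, 0.6, 1.0]
grip_width: 0.004
TCP target [649.7 -25.7 310. ] now [653.2 -28.3 279.4] t 10.77 j [-0.26  0.69  0.8   0.1   1.81  2.11] F [0.3 0.6 1. ] g 0.004
linear [-0.0973, -0.0337, 0.0017] rotation [0.002, -0.009, 0.383]
TCP target [593.   30.7 310. ] now [653.2 -28.3 279.4] t 10.77 j [-0.26  0.69  0.8   0.1   1.81  2.11] F [0.3 0.6 1. ] g 0.004
linear [-0.0466, -0.2954, 0.0015] rotation [0.002, -0.009, 0.383]
```

```bash
python3 -m jog '[{"linear":[-0.03,-0.01,0],"rotation":[0,0,0.1],"grip":0},{"linear":[-0.065,-0.02,0],"rotation":[0,0,0.22],"grip":0},{"linear":[-0.097,-0.034,0],"rotation":[0,0,0.34],"grip":0},{"linear":[-0.095,-0.06,0],"rotation":[0,0,0.38],"grip":0},{"linear":[-0.085,-0.11,0.0015],"rotation":[0,0,0.383],"grip":0},{"linear":[-0.075,-0.16,0.0015],"rotation":[0,0,0.383],"grip":0},{"linear":[-0.065,-0.21,0.0015],"rotation":[0,0,0.383],"grip":0},{"linear":[-0.055,-0.26,0.0015],"rotation":[0,-0.01,0.383],"grip":0},{"linear":[-0.047,-0.295,0.0015],"rotation":[0,-0.01,0.383],"grip":0},{"linear":[-0.047,-0.295,0.0015],"rotation":[0,-0.01,0.383],"grip":0}]' 20; python3 -c "
from h import *
go(*lidpose(-35,275,0)); go(*lidpose(-46,250,0))
q,d=capture('scene');cv2.imwrite('pics/s9.png',cv2.resize(cv2.convertScaleAbs(q[60:320,150:450,::-1],alpha=1.8),None,fx=2.3,fy=2.3))"
```

```text
time_s: 11.6
eef_pos: [591.8, 32.2, 309.5]
ee_rot: [-0.271, -0.652, -0.273, 0.654]
force: [0.4, 0.7, 1.3]
grip_width: -0.002
TCP target [593.   30.7 275. ] now [591.8  32.2 309.5] t 11.6 j [-0.14  0.43  1.13  0.    1.58  2.21] F [0.4 0.7 1.3] g -0.002
linear [0.1149, 0.0065, 0.0004] rotation [0.005, 0.003, 0.005]
TCP target [600.8  23.  250. ] now [591.8  32.2 309.5] t 11.6 j [-0.14  0.43  1.13  0.    1.58  2.21] F [0.4 0.7 1.3] g -0.002
linear [0.1982, 0.0433, 0.0004] rotation [0.005, 0.003, 0.005]
```

View pics/s9.png

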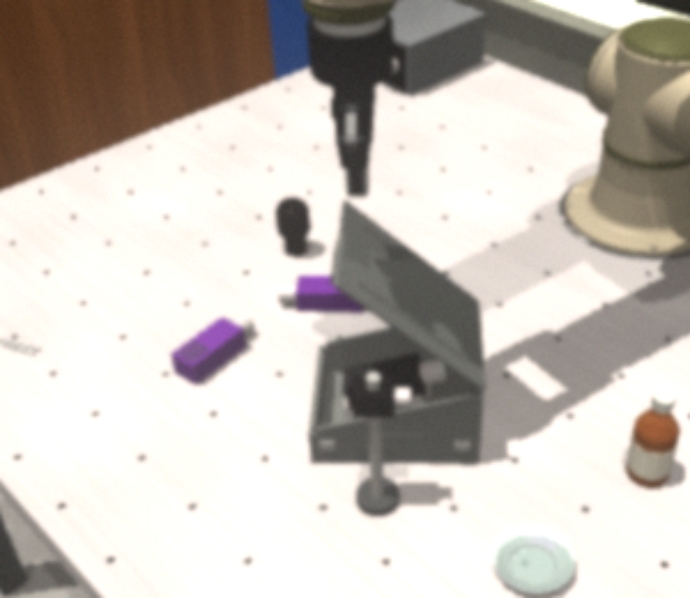

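```bash
python3 -m jog '[{"linear":[0.05,0.005,0],"rotation":[0,0,0],"grip":0},{"linear":[0.11,0.015,0],"rotation":[0,0,0],"grip":0},{"linear":[0.16,0.025,0],"rotation":[0,0,0],"grip":0},{"linear":[0.2,0.04,0],"rotation":[0,0,0],"grip":0},{"linear":[0.232,0.051,0],"rotation":[0,0,0],"grip":0},{"linear":[0.265,0.076,0],"rotation":[0,0,0],"grip":0},{"linear":[0.3,0.102,0],"rotation":[0,0,0],"grip":0},{"linear":[0.334,0.126,0],"rotation":[0,0,0],"grip":0},{"linear":[0.371,0.146,0],"rotation":[0,0,0],"grip":0},{"linear":[0.41,0.164,0],"rotation":[0,0,0],"grip":0},{"linear":[0.449,0.179,0],"rotation":[0,0,0],"grip":0},{"linear":[0.49,0.191,0],"rotation":[0,0,0],"grip":0},{"linear":[0.53,0.2,0],"rotation":[0,0,0],"grip":0},{"linear":[0.572,0.208,0],"rotation":[0,0,0],"grip":0},{"linear":[0.614,0.212,0],"rotation":[0,0,0],"grip":0},{"linear":[0.656,0.213,0],"rotation":[0,0,0],"grip":0},{"linear":[0.68,0.213,0],"rotation":[0,0,0],"grip":0},{"linear":[0.68,0.213,0],"rotation":[0,0,0],"grip":0}]' 20; python3 -c "
from h import *
go(*lidpose(-90.3,61)) 
q,d=capture('scene');cv2.imwrite('pics/s10.png',cv2.resize(cv2.convertScaleAbs(q[100:320,150:450,::-1],alpha=1.8),None,fx=2.5,fy=2.5))"
```

```text
time_s: 13.15
eef_pos: [636.6, -13.5, 103.2]
ee_rot: [-0.271, -0.651, -0.273, 0.654]
force: [-0.2, -0.1, -0.4]
grip_width: -0.003
TCP target [632.2  -8.3  61. ] now [636.6 -13.5 103.2] t 13.15 j [-0.2   0.67  1.28 -0.    1.19  2.15] F [-0.2 -0.1 -0.4] g -0.003
linear [0.1409, -0.0219, -0.0024] rotation [0.004, 0.006, 0.009]
```

View pics/s10.png

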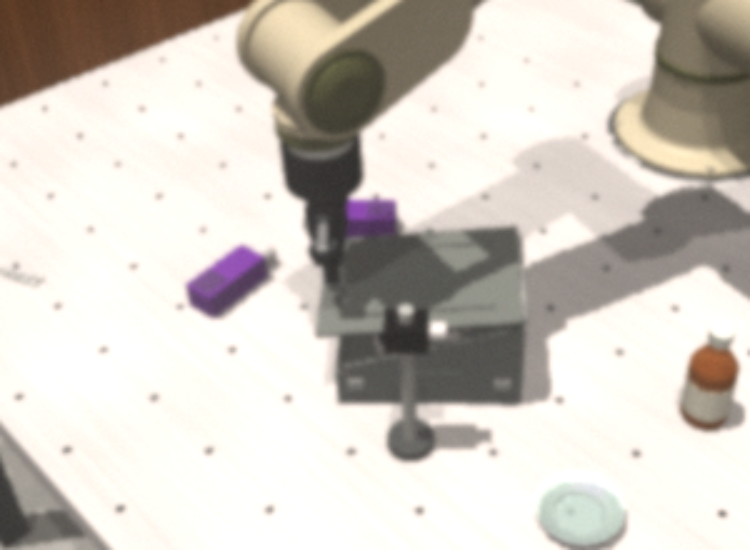

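```bash
python3 -m jog '[{"linear":[0.025,-0.002,0],"rotation":[0,0,0],"grip":0},{"linear":[0.05,-0.005,-0.002],"rotation":[0,0,0],"grip":0},{"linear":[0.075,-0.01,-0.002],"rotation":[0,0,0],"grip":0},{"linear":[0.095,-0.014,-0.002],"rotation":[0,0,0],"grip":0},{"linear":[0.11,-0.017,-0.002],"rotation":[0,0,0],"grip":0},{"linear":[0.122,-0.019,-0.002],"rotation":[0,0,0],"grip":0},{"linear":[0.13,-0.02,-0.002],"rotation":[0,0,0],"grip":0},{"linear":[0.137,-0.021,-0.002],"rotation":[0,0,0],"grip":0},{"linear":[0.137,-0.021,-0.002],"rotation":[0,0,0],"grip":0}]' 20; python3 -c "
from h import *
go(*lidpose(-90.3,60))"
```

```text
time_s: 13.95
eef_pos: [632.9, -8.5, 64.2]
ee_rot: [-0.271, -0.652, -0.273, 0.654]
force: [-3.7, -0.1, 7.5]
grip_width: -0.0
TCP target [632.2  -8.3  60. ] now [632.9  -8.5  64.2] t 13.95 j [-0.2   0.71  1.33 -0.    1.11  2.15] F [-3.7 -0.1  7.5] g -0.0
linear [0.014, -0.002, 0.0012] rotation [0.005, 0.004, 0.006]
```

```bash
python3 -m jog '[{"linear":[0.007,-0.001,0],"rotation":[0,0,0],"grip":0},{"linear":[0.014,-0.002,0],"rotation":[0,0,0],"grip":0},{"linear":[0.018,-0.003,0],"rotation":[0,0,0],"grip":0},{"linear":[0.018,-0.003,0],"rotation":[0,0,0],"grip":0}]' 20; python3 -c "
from h import *
go(*lidpose(-90.3,60))"
```

```text
time_s: 14.28
eef_pos: [633.2, -8.3, 63.5]
ee_rot: [-0.272, -0.652, -0.272, 0.653]
force: [-11.6, -0.2, 34.6]
grip_width: -0.0
TCP target [632.2  -8.3  60. ] now [633.2  -8.3  63.5] t 14.28 j [-0.2   0.71  1.33 -0.    1.1   2.15] F [-11.6  -0.2  34.6] g -0.0
linear [0.0117, -0.0023, 0.0022] rotation [0.006, 0.002, -0.001]
```

```bash
python3 -m jog '[{"linear":[-0.02,0,0],"rotation":[0,0,0],"grip":0},{"linear":[-0.06,0,0],"rotation":[0,0,0],"grip":0},{"linear":[-0.13,0.02,0],"rotation":[0,0,0],"grip":0},{"linear":[-0.22,0.06,0],"rotation":[0,0,0],"grip":0},{"linear":[-0.32,0.12,0],"rotation":[0,0,0],"grip":0},{"linear":[-0.42,0.2,0],"rotation":[0,0,0],"grip":0},{"linear":[-0.5,0.3,0],"rotation":[0,0,0],"grip":0},{"linear":[-0.55,0.4,0],"rotation":[0,0,0],"grip":0},{"linear":[-0.55,0.45,0],"rotation":[0,0,0],"grip":0},{"linear":[-0.55,0.45,0],"rotation":[0,0,0],"grip":0}]' 20; python3 - <<'E'
from h import *
print(sense()["time_s"],sense()["eef_pos"])
a,d=capture('top');c=calibration('top');P=cloud(c,d)
cv2.imwrite('pics/t11.png',cv2.convertScaleAbs(a[:,:,::-1],alpha=1.4))
q,_=capture('scene');cv2.imwrite('pics/s11.png',cv2.resize(cv2.convertScaleAbs(q[100:320,150:450,::-1],alpha=1.8),None,fx=2.5,fy=2.5))
# lid plane: sample grid of lid points within lid footprint
X=P.reshape(-1,3);az=CASE["az"];D=X-CASE["o"];x=D[:,0]*np.cos(az)+D[:,1]*np.sin(az);y=-D[:,0]*np.sin(az)+D[:,1]*np.cos(az);z=X[:,2]
m=(x>-85)&(x<85)&(abs(y)<65)&(z>40)&(z<170)
A=np.c_[x[m],y[m],np.ones(m.sum())];k=np.ones(m.sum(),bool)
for i in range(6):
    s=np.linalg.lstsq(A[k],z[m][k],rcond=None)[0];e=z[m]-A@s;k=abs(e)<4
print(m.sum(),k.sum(),s,"tilt",np.arctan(s[0]),"lid q",.3-np.arctan(s[0]),"z at front x=-90",s@[-90,0,1],"expect",113-183*np.tan(.3)+6/np.cos(.3))
for b,n in [((170,210,215,250),"bottle"),((430,470,220,250),"eyep"),((180,225,140,180),"dish")]:
    r=P[b[2]:b[3],b[0]:b[1]].reshape(-1,3);r=r[r[:,2]>8 if n!="dish" else r[:,2]>3];print(n,r.mean(0).round())
E
```

```text
time_s: 15.12
eef_pos: [730.2, -105.7, 227.9]
ee_rot: [-0.272, -0.653, -0.271, 0.653]
force: [0.1, 0.1, -1.3]
grip_width: 0.002
15.1167 [ 730.18365871 -105.73273837  227.88202956]
3645 3542 [ 3.02597640e-01 -2.99570049e-03  9.06134845e+01] tilt 0.29383824332770453 lid q 0.00616175667229546 z at front x=-90 63.37969686533938 expect 62.67197593066747
bottle [431. 290. 141.]
eyep [ 436. -285.   73.]
dish [621. 310.  10.]
```

View pics/s11.png

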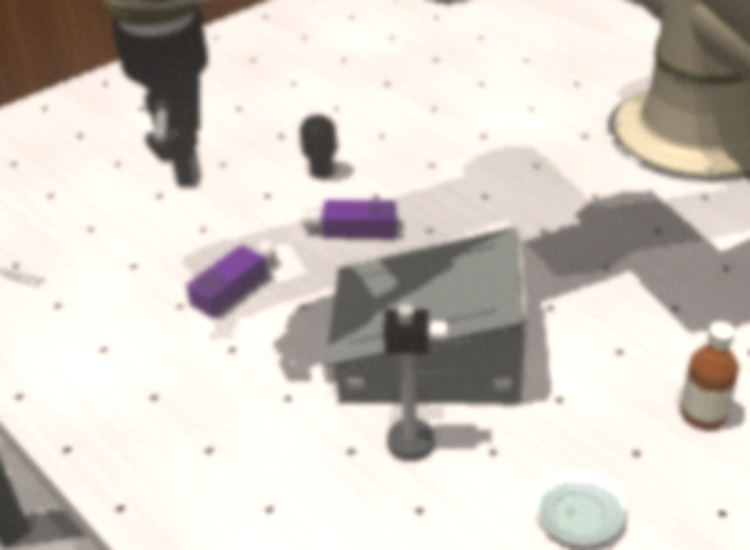

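View pics/t11.png

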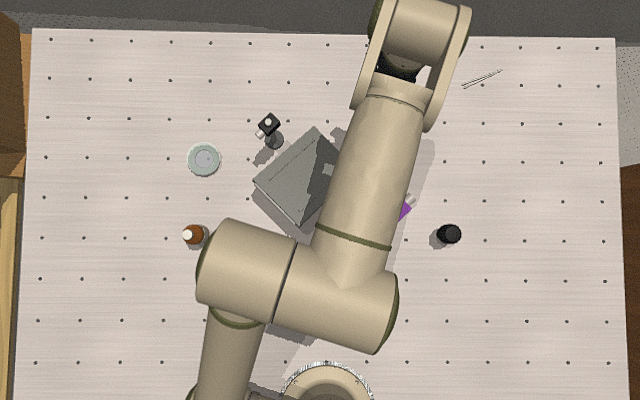

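```bash
python3 -c "
from rig import *
print(finish_job())"
```

```text
the job is handed in; nothing more can be done
None
```

The camera is on the cradle with its nose to the hinge, and the lid is shut and holding by itself. I handed the job in at about 15 s; it gives no verdict.

**Placing the camera:** I gripped it across its width with the tool leaning and slid it in under the lid. I lowered it onto the bed until the force turned upward (10 N), then released it. The wrist view showed it between the guides, about 4 mm up the slope from the cradle origin and centred to within about 1 mm. The lid had not moved while I was in the case.

**Closing the lid:** I swung it down with the closed fingers and pressed until it met a hard stop. That press peaked at about 35 N. With the arm backed off, the depth picture puts the lid at about 0.006 rad. Its front edge is 63.4 mm high, against the expected 62.7 mm. I never saw the tab itself; I take it as caught because the lid did not spring up.

**Other things on the bench:** The eyepiece and dish measured where they started. My final measurement of the bottle was spoiled because the arm was partly in view. In the pictures it stands upright in the same place.

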